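Free the tabbed cover of an instrument case with an opening tool

ROBOT

A 6-joint arm with a two-finger parallel gripper is mounted at the origin on a cart in front of the work surface, level with it; the furniture and walls round the work are solid. World frame = base frame: x ahead of the robot, y to its left, z up, the work surface at z = 0. Lengths are in m, angles in degrees, forces in N, time in s.
With the tool pointing down it reaches from about 0.325 to 0.775 m from the base axis. Payload 5.5 kg.
Tool frame: the origin (TCP) lies midway between the tips of the shut fingers; the grasp point (between the pads) lies 19 mm behind it; z points along the fingers, y is the line along which they close (so a half turn about z gives the same grasp; the last joint's range is limited). The gripper opens to 85 mm and grips with 20 to 120 N. Pads are 22 mm wide; open, the fingers measure 114 mm over their backs; the gripper's body (76 mm by 85 mm) begins 54 mm behind the grasp point. The pads swing forward as they close: fully open they stand 13 mm farther back than shut.
Start: joints at [68.314, 5.22, 70.514, -0, 104.267, -3.249], TCP at [0.19, 0.569, 0.231] pointing down, gripper open.
Joint ranges: [-164.24, 164.24], [-49.07, 125.15], [9.68, 141.18], [-86.29, 266.29], [3.28, 154.24], [-151.56, 151.56]. Speed limits (degrees/s): [147.25, 147.25, 172.46, 180, 180, 180].

INTERFACE

Orientations are given as a 3x3 rotation matrix whose columns are the frame's x, y, z axes.
In Python, from cell import * gives the robot as it stands.
- The arm moves only by the tool apply_moves, never from a script. Its argument "commands" is a list that holds one entry, the list of rows, each a list of 5 numbers: the opening, from 0 (shut) to 1 (fully open), then the shift along the world's x, y, z in mm, then the turn about the world's z in rad. A call has 1 to 8 rows; each row shifts and turns the commanded pose from where the row before left it; what a row does not reach is not made up. A row lasts 1/12 s, in which the tool goes at most 41.7 mm and 7.16 degrees, less where a joint would pass 70% of its speed; a pose out of reach is approached as far as the arm can. A call with a gripper value outside its range is refused whole. The fingers move at their own pace and stop on an object; "grip_force" is the grip in N (left out, the last holds). Time passes only in rows, so rows that do not move let the fingers close. It gives the time, the measured TCP pose, the force, the opening and the grip force at its end, in the units of the state.
- observe(): the state, without advancing time (a new reading comes with each control period).
- get_image(name): name is "scene" or "top"; returns a dict with "color" (420x560x3 uint8, red, green, blue), "camera_matrix" (3x3 intrinsics, pixels), "distortion" ([k1, k2, p1, p2, k3] as OpenCV has them; the pictures are not rectified), "R" (3x3) and "t" (3): a world point X has camera coordinates R X + t. Camera axes: x right, y down, z forward; pixel columns grow to the right and rows downward; lengths in m; the calibration is good to about 2 mm. A picture is of the moment at which its call begins. There is no depth.
- close_job(): hands the job in; it is judged then, once.
The state is a dict: "time": time; "joints": joint angles; "qvel": joint speeds; "effort": joint torques, N m; "tool_pos": TCP position; "tcp_rot": TCP orientation; "force": force on the tool from outside, world axes, zero at the start; "ft_torque": the same for the moment, N m; "finger_gap": opening from 0.0 (shut) to 1.0 (fully open); "grasp_force": force on a finger pad.
Only numpy, scipy, OpenCV 4.12 (cv2) and the standard library are available. Lean on these libraries where they do the work, as an engineer would, in place of code of your own. Each camera call takes 0.05 s, during which the arm holds its last target. There are 200 camera calls.

TASK

The dark cover of the light-grey instrument case in the swivel holder is held shut by small snap tabs down in the groove along its front edge, and the case leans a little. Take the black opening tool from its forked rest and run its round nose along the bottom of the groove from end to end with steady, light pressure (about 8 N trips the tabs; more than 18 N would mark the case, and nothing but the tool may touch it), until all the tabs have let go and the cover springs up. Then hang the tool back upright in its rest as it was, leaving the other things on the bench alone.

Things in the scene. Friction and masses are not known exactly. Their poses are not given: they have to be found in the camera images.
- holder: Swivel work holder, dark round foot 136 mm across, fixed; it carries the light-grey case (170 mm along y, 112 mm along x, top 82 mm above the bench). Origin: foot centre on the bench; z up, x from the groove to the hinge side, y along the case. The case leans about this x axis, 30 mm above the origin, by up to 0.045 rad either way: not given, not in this pose, and it stays so under load.
- groove (a point): Nominal middle of the groove's floor (were the case level), 40 mm in front of the holder's middle, 72 mm up; axes as the holder. The groove runs along y: 150 mm long, 8 mm wide (x), 10 mm deep below the case top. The cover begins 4 mm beyond it (+x). With the lean one end of the floor lies up to 3.5 mm higher, the other lower.
- cover (a joint): Hinge at the back of the dark cover, rad: 0 = shut; it springs to about 0.095 (front edge 8 mm up) once all four tabs are down. The tabs stand in the groove at places not given, 3 mm above its floor, ramped on both sides; each needs 4 to 6 N straight down to give way, then stays down.
- opener: Opening tool, 0.06 kg: black handle block 24 (x) x 30 (y) x 48 mm tall with an orange collar; below it a pale flat blade 4 mm thick (x), 18 mm wide (y), 28 mm long, with a half-round nose (radius 9 mm). Origin: lowest point of the nose; z up along the tool; the handle spans z = 28 to 76 mm.
- rest: Forked tool rest, fixed: dark foot 70 x 60 mm, two upright cheeks along its y axis, 40 mm long, 8 mm thick, 40 mm high, 10 mm apart (x -5 to +5 mm open). The tool hangs with its blade between them, its handle's underside on their tops, its origin then 12 mm above the rest's, its y axis along the rest's y. Origin: centre of the foot on the bench.
- flux_tin: white round tin, 49 mm across, 33 mm high; a bystander; origin at the centre of its underside
- driver_red: red screwdriver, 189 mm long, lying; a bystander; origin below its middle
- driver_fine: small dark screwdriver, 149 mm long, lying; a bystander; origin below its middle
- tape_kapton: roll of amber tape, 60 mm across, 20 mm high; a bystander; origin at the centre of its underside
- pliers_cut: red-handled pliers, 126 mm long, lying; a bystander; origin below their middle
- heat_sink: black finned heat sink, 26 x 85 x 14 mm; a bystander; origin at the centre of its underside
- circuit_board: green circuit board, 58 x 85 mm; a bystander; origin at the centre of its underside
Mind the look-alikes: they are no part of the job. Leave any blue look-alike of the rest alone.

How it is judged (in metres and radians):
On the way, in this order (a step that is already met when the one before it is completed fails the run):
1. the opening tool is lifted out of its rest (z of opener in the frame of rest above 0.05 m), for 0.1 s.
2. the tool's nose bears on the case with at least 3 N (contact force between opener and holder above 3 N), for 0.1 s.
3. all tabs are down and the cover has sprung up (value of joint cover above 0.07 rad), for 0.2 s.
At the end, for the whole second after the job is handed in: The cover stands sprung up (hinge over 0.07 rad); the opening tool hangs at rest in its fork, upright within 0.1 rad, its handle on the cheeks (origin 9 to 15 mm above the rest's origin, within 12 mm of it sideways, turned less than 0.3 rad from it) (value of joint cover above 0.07 rad and horizontal distance between opener and rest below 0.012 m and z of opener in the frame of rest between 0.009 and 0.015 m and angle between opener's own z axis and vertical below 0.1 rad and angle between the y axis of opener and the y axis of rest, either way round below 0.3 rad and linear speed of opener below 0.02 m/s); the robot touches nothing.
It fails at once if the tool bears on the case with more than 18 N (contact force between opener and holder above 18 N).
It fails at once if the fingers touch the case or its holder (contact force between the fingers and holder above 1 N).
It fails at once if the arm touches the case or its holder (contact force between the arm and holder above 1 N).
It fails at once if a bystander is moved by more than 2 cm (distance of any of flux_tin, driver_red, driver_fine, tape_kapton, pliers_cut, heat_sink, circuit_board from where it was at the start of the episode above 0.02 m).
It also fails if it takes over 67 s, if anything falls off the work surface, if the arm or the gripper's body presses on something with over 40 N, if the wrist force passes 120 N, or if a joint passes its speed limit or range.

## Working session

There is one attempt and no reset: what is moved stays moved. The work goes in short steps, Python scripts to look and compute and a tool call to move; the robot and the scene stay as the last step left them, time stands still between calls to the robot, and variables do not carry over. Pictures are saved under pics/ and viewed, at most 10 in all, crops included, and the job is handed in when it is done.

Besides the shell and the picture viewer there is one more tool, called in YAML: its name, and indented under it one key for each argument. apply_moves: Moves the arm, as the interface text tells. Its arguments: {"type":"object","properties":{"commands":{"type":"array"},"grip_force":{"type":"number"}},"required":["commands"]}

```bash
mkdir -p pics; python3 - <<'E'
from cell import *
import cv2,pickle
d={}
for n in("scene","top"):
    g=get_image(n);d[n]=g
    cv2.imwrite(f"pics/{n}0.png",g["color"][:,:,::-1])
    print(n,g["camera_matrix"],g["distortion"],g["R"],g["t"])
pickle.dump(d,open("v0.pkl","wb"))
print(observe())
E
```

```text
scene [[505.15536464   0.         281.80359667]
 [  0.         505.15536464 204.18436759]
 [  0.           0.           1.        ]] [-0.06018123  0.          0.          0.          0.        ] [[-0.8511442  -0.52492109  0.00337544]
 [-0.40638064  0.65483679 -0.63721547]
 [ 0.33227747 -0.54373397 -0.77067831]] [0.49787114 0.21413809 1.28717585]
top [[477.81114438   0.         276.24840914]
 [  0.         477.81114438 211.53713306]
 [  0.           0.           1.        ]] [0.02210634 0.         0.         0.         0.        ] [[ 3.15199738e-01 -9.49025224e-01  4.99255184e-04]
 [-8.95803679e-01 -2.97696880e-01 -3.30018692e-01]
 [ 3.13344689e-01  1.03574571e-01 -9.43974266e-01]] [-0.09168977  0.55136309  1.11915731]
{'time': 0.1, 'joints': array([ 6.83160304e+01,  5.26076110e+00,  7.05739625e+01, -1.26978970e-03,
        1.04265161e+02, -3.25047022e+00]), 'qvel': array([ 0.01447789,  0.05426827, -0.14791878, -0.05147929,  0.02715263,
        0.05053236]), 'effort': array([ 1.50793199e-03, -4.60217500e+01, -4.19220293e+01, -7.47122999e-05,
        1.06088823e-02, -5.93593313e-05]), 'tool_pos': array([0.18966174, 0.56898705, 0.2302534 ]), 'tcp_rot': array([[-9.48689553e-01,  3.16208385e-01, -6.24173850e-04],
       [ 3.16208992e-01,  9.48688159e-01, -1.62788897e-03],
       [ 7.73941984e-05, -1.74173064e-03, -9.99998480e-01]]), 'force': array([-0.78258601,  0.04638725, -0.33124558]), 'ft_torque': array([-0.0048943 ,  0.03131402,  0.01421552]), 'grasp_force': 0.0, 'finger_gap': 0.9984990913207784}
```

View pics/scene0.png

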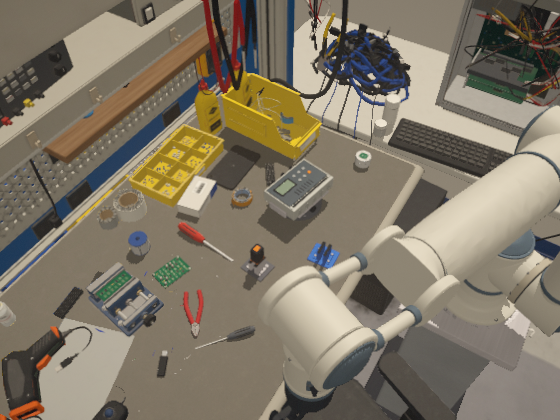

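View pics/top0.png

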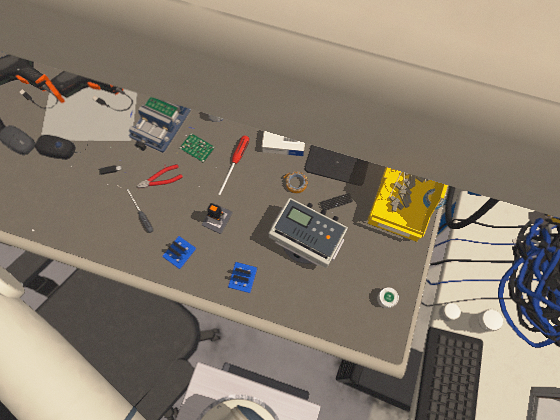

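Scene view: tool in its rest at about (257,258), case at (298,188). Top view: tool at (215,213), case at (308,232). The blue look-alikes are at top (180,250) and (242,276). Next I'll enlarge both.

```bash
python3 - <<'E'
import cv2,pickle,numpy as np
d=pickle.load(open("v0.pkl","rb"))
def crop(n,x,y,w,h,s): return cv2.resize(d[n]["color"][y:y+h,x:x+w,::-1],None,fx=s,fy=s,interpolation=cv2.INTER_CUBIC)
a=crop("scene",255,150,90,70,4.4);b=crop("top",265,190,90,80,4.4)
c=crop("scene",230,230,50,55,4.4*90/50*50/90);c=crop("scene",232,232,50,50,6);e=crop("top",190,190,50,50,6)
im=np.zeros((600,800,3),np.uint8)
for q,x,y in((a,0,0),(b,400,0),(c,0,300) if 0 else (c[:230],0,360),(e[:230],400,360)):
    h,w=min(q.shape[0],600-y),min(q.shape[1],800-x); im[y:y+h,x:x+w]=q[:h,:w]
cv2.imwrite("pics/c0.png",im)
E
```

```text
(no output)
```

View pics/c0.png

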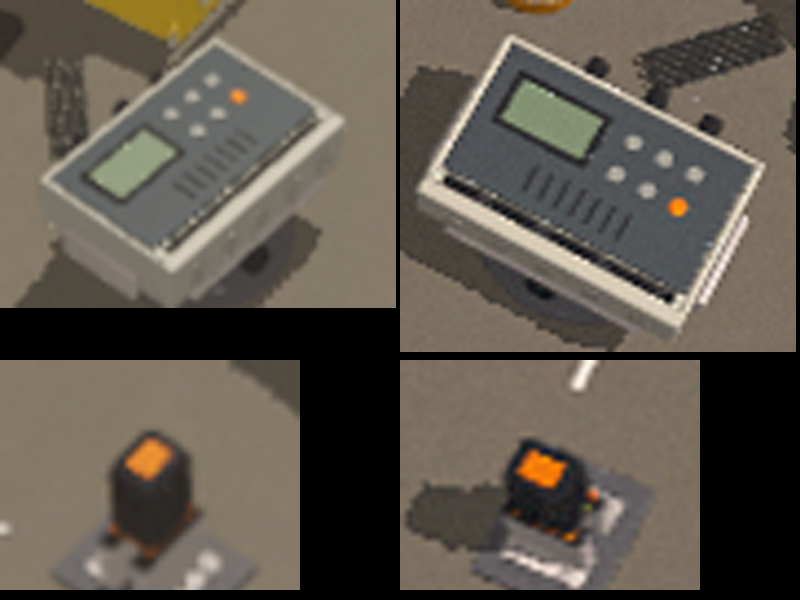

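The crops show the groove as a dark band. In the montage it runs (165,247)-(318,123) in the scene view and (445,180)-(672,297) in the top view. The orange top patch of the handle is at (149,457) and (541,468).

```bash
cat > h.py <<'E'
import cv2,pickle,numpy as np
from scipy.optimize import least_squares
def proj(g,X): return cv2.projectPoints(np.atleast_2d(np.float64(X)),cv2.Rodrigues(np.array(g["R"]))[0],np.array(g["t"]),np.array(g["camera_matrix"]),np.array(g["distortion"]))[0][:,0]
def tri(gs,ps): 
    r=least_squares(lambda X:np.concatenate([proj(g,X)[0]-p for g,p in zip(gs,ps)]),[.5,.2,.05]); return r.x,r.fun
def Rz(a): return np.array([[np.cos(a),-np.sin(a),0],[np.sin(a),np.cos(a),0],[0,0,1]])
def Rx(a): return cv2.Rodrigues(np.array([a,0.,0]))[0]
def case(p,P): # p=x,y,yaw,lean ; P in holder frame
    P=np.atleast_2d(P)-[0,0,.03]; return (Rz(p[2])@(Rx(p[3])@P.T+np.array([[0],[0],[.03]]))).T+[p[0],p[1],0]
E
python3 - <<'E'
from h import *
d=pickle.load(open("v0.pkl","rb"));S,T=d["scene"],d["top"]
cs=lambda u,v:np.array([255+(u+.5)/4.4-.5,150+(v+.5)/4.4-.5]); ct=lambda u,v:np.array([265+(u-400+.5)/4.4-.5,190+(v+.5)/4.4-.5])
# A hinge-left.. names by scene: L,B(top),R,F
pts=dict(L=((42,180),(762,168)),B=((214,40),(512,38)),R=((343,122),(422,188)),F=((170,264),(678,322)),g1=((165,247),(672,297)),g2=((318,123),(445,180)))
W={}
for k,(a,b) in pts.items():
    W[k],f=tri([S,T],[cs(*a),ct(*b)]);print(k,W[k].round(4),f.round(2))
e,f=tri([S,T],[np.array([256.8,248.2]),np.array([213.5,208.])]);print("tool",e,f)
for a,b in("LB","BR","RF","FL"):print(a,b,np.linalg.norm(W[a]-W[b]).round(4))
print(W["g1"]-W["g2"],np.linalg.norm(W["g1"]-W["g2"]))
# x dir: from F->L ; y
xv=(W["L"]-W["F"])+(W["B"]-W["R"]);yaw0=np.arctan2(xv[1],xv[0]);yv=np.array([-np.sin(yaw0),np.cos(yaw0)])
s=np.sign((W["L"]-W["B"])[:2]@yv);print("yaw",yaw0,s)
M=dict(L=(.056,s*.085,.082),B=(.056,-s*.085,.082),R=(-.056,-s*.085,.082),F=(-.056,s*.085,.082),g1=(-.04,s*.075,.081),g2=(-.04,-s*.075,.081))
def res(p):
    return np.concatenate([np.r_[proj(S,case(p,M[k]))[0]-cs(*pts[k][0]),proj(T,case(p,M[k]))[0]-ct(*pts[k][1])] for k in pts])
c=np.mean([W[k] for k in"LBRF"],0)
r=least_squares(res,[c[0],c[1],yaw0,0],loss="soft_l1");print("case",r.x);print(r.fun.reshape(-1,4).round(2) if r.fun.size==24 else res(r.x).reshape(-1,4).round(2))
cov=np.linalg.inv(r.jac.T@r.jac)*.4**2;print(np.sqrt(np.diag(cov)))
np.save("case.npy",r.x)
# tool overlay for yaws
def boxpts(x,y,z0,z1):return [(a*x,b*y,z) for z in(z0,z1) for a,b in((-1,-1),(1,-1),(1,1),(-1,1))]
Ed=[(0,1),(1,2),(2,3),(3,0),(4,5),(5,6),(6,7),(7,4),(0,4),(1,5),(2,6),(3,7)]
im=np.zeros((600,800,3),np.uint8)
rows=[]
for g,x0,y0 in((S,230,225),(T,185,185)):
    rr=[]
    for yd in(0,1):
        yaw=np.arctan2((W["g1"]-W["g2"])[1],(W["g1"]-W["g2"])[0])*0
        q=cv2.resize(g["color"][y0:y0+55,x0:x0+60,::-1],None,fx=5.4,fy=5.4,interpolation=cv2.INTER_CUBIC)
        rr.append((q,g,x0,y0))
    rows.append(rr)
cv2.imwrite("pics/c1.png",np.vstack([np.hstack([rows[0][0][0],rows[1][0][0]])]))
E
```

```text
L [ 0.6842 -0.1038 -0.1611] [ 8.55  4.94  1.46 -8.96]
B [0.5195 0.0473 0.2482] [-8.56 -4.97 -1.42  8.75]
R [0.43   0.0651 0.2479] [-9.42 -5.   -1.68  9.45]
F [ 0.5566 -0.0792 -0.1513] [ 8.74  4.63  1.61 -8.99]
g1 [ 0.5604 -0.0701 -0.1217] [ 7.72  4.13  1.41 -7.94]
g2 [0.4449 0.0579 0.23  ] [-8.19 -4.39 -1.46  8.25]
tool [0.51067893 0.24219118 0.08848134] [-0.54960032 -0.30882667 -0.10720431  0.63760519]
L B 0.4664
B R 0.0913
R F 0.443
F L 0.1304
[ 0.11547416 -0.12793564 -0.35169493] 0.3916517972224363
yaw -0.19335192492816528 -1.0
case [ 0.55593838  0.02426463 -0.15539658  1.25865371]
[[ 23.68  -1.36 -15.69  -0.71]
 [-26.86   2.58  29.2    0.18]
 [-24.52   3.55  29.66   4.56]
 [ 23.43  -1.94 -14.07  -0.8 ]
 [ 19.65  -1.97 -11.22  -1.69]
 [-23.13   2.46  27.92   2.3 ]]
[0.00229338 0.00245876 0.02902969 0.01955208]
```

View pics/c1.png

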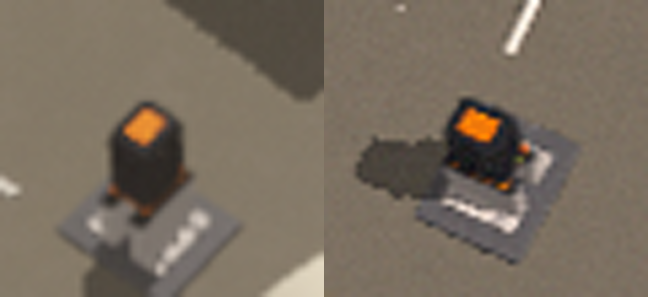

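The tool top triangulates to z = 0.0885, as it should. The case's corners were paired wrongly between the views, because the display sits at the left in both. The fix is top view (512,38) ↔ scene L. The rest's foot corners in this crop are scene (57,230), (243,228) and top (415,213), (515,263), (580,150).

```bash
cat > fit.py <<'E'
from h import *
d=pickle.load(open("v0.pkl","rb"));S,T=d["scene"],d["top"]
cs=lambda u,v:np.array([255+(u+.5)/4.4-.5,150+(v+.5)/4.4-.5]); ct=lambda u,v:np.array([265+(u-400+.5)/4.4-.5,190+(v+.5)/4.4-.5])
pts=dict(L=((42,180),(512,38)),B=((214,40),(762,168)),R=((343,122),(678,322)),F=((170,264),(422,188)),g1=((165,247),(445,180)),g2=((318,123),(672,297)))
W={}
for k,(a,b) in pts.items():
    W[k],f=tri([S,T],[cs(*a),ct(*b)]);print(k,W[k].round(4),f.round(2))
for a,b in("LB","BR","RF","FL"):print(a,b,np.linalg.norm(W[a]-W[b]).round(4))
xv=(W["L"]-W["F"])+(W["B"]-W["R"]);yaw0=np.arctan2(xv[1],xv[0]);yv=np.array([-np.sin(yaw0),np.cos(yaw0)])
s=np.sign((W["L"]-W["B"])[:2]@yv)
M=dict(L=(.056,s*.085,.082),B=(.056,-s*.085,.082),R=(-.056,-s*.085,.082),F=(-.056,s*.085,.082),g1=(-.04,s*.075,.081),g2=(-.04,-s*.075,.081))
def res(p):
    return np.concatenate([np.r_[proj(S,case(p,M[k]))[0]-cs(*pts[k][0]),proj(T,case(p,M[k]))[0]-ct(*pts[k][1])] for k in pts])
c=np.mean([W[k] for k in"LBRF"],0)
r=least_squares(res,[c[0],c[1],yaw0,0],loss="soft_l1");print("case",r.x,s);print(res(r.x).reshape(-1,4).round(2))
cov=np.linalg.inv(r.jac.T@r.jac)*.5**2;print(np.sqrt(np.diag(cov)))
for y in(-.075,0,.075):print(y,case(r.x,(-.04,y,.072)).round(4))
q=lambda u,v:np.array([230+(u+.5)/5.4-.5,225+(v+.5)/5.4-.5]); w=lambda u,v:np.array([185+(u-324+.5)/5.4-.5,185+(v+.5)/5.4-.5])
# foot: top-view corners bottom, right, left; scene left,right
def foot(p,X):return (Rz(p[2])@np.array(X).T).T+[p[0],p[1],0]
from itertools import product
best=None
obs=[(T,w(415,213),(-1,-1)),(T,w(515,263),(-1,1)),(T,w(580,150),(1,1))]
Z=.008
def fr(p,Z):
    X=[foot(p,(a*.035,b*.03,Z)) for _,_,(a,b) in obs]
    e=[proj(g,x)[0]-o for (g,o,_),x in zip(obs,X)]
    C=np.concatenate([proj(S,foot(p,(a*.035,b*.03,Z))) for a,b in product((-1,1),(-1,1))])
    for o in(q(57,230),q(243,228)): e.append(C[np.argmin(np.linalg.norm(C-o,axis=1))]-o)
    return np.concatenate(e)
for Z in(0,.008,.012):
  sols=[least_squares(fr,[.5107,.2422,a],args=(Z,),loss="soft_l1") for a in np.arange(-3.1,3.1,.4)]
  # allow mirrored labelling
  for o in((1,1),):pass
  b=min(sols,key=lambda r:r.cost);print("foot",Z,b.x,b.cost,fr(b.x,Z).reshape(-1,2).round(1).tolist())
obs=[(T,w(415,213),(-1,1)),(T,w(515,263),(-1,-1)),(T,w(580,150),(1,-1))]
for Z in(0,.008,.012):
  sols=[least_squares(fr,[.5107,.2422,a],args=(Z,),loss="soft_l1") for a in np.arange(-3.1,3.1,.4)]
  b=min(sols,key=lambda r:r.cost);print("foot",Z,b.x,b.cost,fr(b.x,Z).reshape(-1,2).round(1).tolist())
E
python3 fit.py
```

```text
L [0.6024 0.0658 0.079 ] [-0.2  -0.12 -0.03  0.21]
B [ 0.5712 -0.0955  0.0811] [-0.06 -0.03 -0.01  0.06]
R [ 0.4668 -0.0753  0.0816] [-0.88 -0.46 -0.16  0.86]
F [0.4968 0.0861 0.0853] [-0.08 -0.04 -0.01  0.08]
g1 [0.5063 0.0753 0.0838] [ 0.06  0.04  0.01 -0.07]
g2 [ 0.4805 -0.0681  0.0792] [-0.76 -0.4  -0.13  0.74]
L B 0.1643
B R 0.1063
R F 0.1641
F L 0.1077
case [ 0.53389401 -0.00218163 -0.1799672   0.04524593] 1.0
[[-1.32 -1.19 -0.99 -1.56]
 [-0.31 -0.12  1.03 -0.06]
 [ 0.61  0.27  0.36  2.87]
 [ 0.38  1.08 -1.55  0.82]
 [-0.56  0.   -0.26 -0.72]
 [-0.38 -0.69  0.97  1.16]]
[0.00057028 0.00082931 0.00602881 0.01285052]
-0.075 [[ 0.4808 -0.0706  0.0686]]
0 [[0.4942 0.0031 0.072 ]]
0.075 [[0.5076 0.0768 0.0753]]
foot 0 [ 0.51041258  0.24056875 -1.78996775] 41.24209147069579 [[-0.3, -1.5], [-6.7, -28.6], [2.7, 4.7], [0.2, 0.8], [0.8, -1.4]]
foot 0.008 [0.51018042 0.24059827 4.58783547] 42.91771457450251 [[-0.6, -0.9], [-8.6, -29.0], [2.1, 2.4], [0.2, 0.6], [0.6, -4.4]]
foot 0.012 [ 0.50990041  0.24070721 -1.65713306] 43.88223444471287 [[-0.7, -0.7], [-9.5, -29.1], [1.7, 1.4], [0.3, 0.4], [0.5, -5.7]]
foot 0 [ 0.51299248  0.24406265 -0.15183731] 2.068941287453491 [[-0.3, 0.6], [0.4, 1.0], [0.9, 0.1], [-1.4, 0.0], [-0.7, 0.4]]
foot 0.008 [ 0.51056513  0.24456882 -0.14187462] 2.2052817067001933 [[-1.2, 0.6], [-0.2, 0.9], [0.1, -0.2], [-0.9, -0.9], [-0.0, -0.9]]
foot 0.012 [ 0.50973496  0.24442075 -0.1398971 ] 3.4459721993239745 [[-1.5, 0.5], [-0.4, 0.8], [-0.1, -0.5], [-0.7, -1.6], [0.2, -1.6]]
```

apply_moves:
  commands:
    - [[1, 20, -20.4, 0, 0.022], [1, 20, -20.4, 0, 0.022], [1, 20, -20.4, 0, 0.022], [1, 20, -20.4, 0, 0.022], [1, 20, -20.4, 0, 0.022], [1, 20, -20.4, 0, 0.022], [1, 20, -20.4, 0, 0.022], [1, 20, -20.4, 0, 0.022]]

```text
time: 0.77
tool_pos: [0.3504, 0.4048, 0.2308]
tcp_rot: [[-0.99, 0.144, -0.001], [0.144, 0.99, -0.001], [0.0, -0.001, -1.0]]
force: [-1.1, 0.4, -0.1]
finger_gap: 0.999
grasp_force: 0.0
```

apply_moves:
  commands:
    - [[1, 20, -20.4, 0, 0], [1, 20, -20.4, 0, 0], [1, 20, -20.4, 0, 0], [1, 20, -20.4, 0, 0], [1, 20, -20.4, 0, 0], [1, 20, -20.4, 0, 0], [1, 20, -20.4, -10, 0], [1, 20, -20.4, -20, 0]]

```text
time: 1.43
tool_pos: [0.5115, 0.242, 0.2036]
tcp_rot: [[-0.989, 0.145, 0.004], [0.145, 0.989, 0.002], [-0.004, 0.002, -1.0]]
force: [0.7, 0.4, -0.2]
finger_gap: 1.0
grasp_force: 0.0
```

apply_moves:
  commands:
    - [[1, 0, 0, -25, 0], [1, 0, 0, -20, 0], [1, 0, 0, -10, 0], [1, 0, 0, 0, 0], [1, 0, 0, 0, 0]]

```text
time: 1.85
tool_pos: [0.5095, 0.2429, 0.1462]
tcp_rot: [[-0.989, 0.145, -0.001], [0.145, 0.989, -0.0], [0.001, -0.0, -1.0]]
force: [0.3, -0.4, 0.8]
finger_gap: 1.0
grasp_force: 0.0
```

```bash
python3 - <<'E'
from cell import *
import cv2,pickle,numpy as np
from h import proj
o=observe();print(o["time"],o["tool_pos"],o["tcp_rot"],o["force"],o["joints"])
d={}
ims=[]
for n,c in(("scene",(256,250)),("top",(214,210))):
    g=get_image(n);d[n]=g
    x0,y0=c[0]-35,c[1]-35
    q=cv2.resize(g["color"][y0:y0+70,x0:x0+70,::-1],None,fx=5.7,fy=5.7,interpolation=cv2.INTER_CUBIC);ims.append(q)
cv2.imwrite("pics/c2.png",np.hstack(ims))
pickle.dump(d,open("v1.pkl","wb"))
E
```

```text
1.85 [0.50945089 0.24293543 0.14622621] [[-9.89450732e-01  1.44867295e-01 -8.46348298e-04]
 [ 1.44867622e-01  9.89450988e-01 -3.38170575e-04]
 [ 7.88430303e-04 -4.57211588e-04 -9.99999585e-01]] [ 0.27924549 -0.42299912  0.78327156] [ 2.20407555e+01 -2.34593063e-01  8.47291969e+01  2.38880342e-04
  9.55576154e+01 -5.96296157e+01]
```

View pics/c2.png

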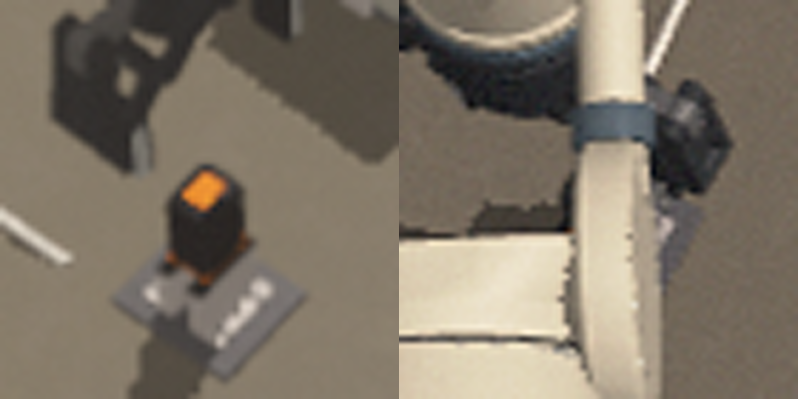

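The scene crop shows the fingers astride the handle: tips at (95-148,120-172) and near (290,35). The tool's orange top is at (205,190). I'll check this against the projection.

```bash
python3 - <<'E'
from h import *
S=pickle.load(open("v1.pkl","rb"))["scene"]
c=np.array([.50945,.24294,.146]);y=np.array([.145,.989,0]);x=np.array([-.989,.145,0])
f=lambda X:((proj(S,X)-[221,215]+.5)*5.7-.5).round(0).tolist()
for s in(1,-1):
  for w in(-.011,.011):
    for o in(.0425,.057): print(s,w,o,f(c+s*o*y+w*x+[0,0,.013]))
print("orange",f([.5095,.2429,.088]), f([.511,.2425,.088]))
for yaw in(-.1,-.145,-.19):print(yaw,[f(Rz(yaw)@np.array([a*.035,b*.03,.006])+[.5105,.2425,0])[0] for a,b in((-1,-1),(1,-1),(1,1),(-1,1))])
E
```

```text
1 -0.011 0.0425 [[110.0, 146.0]]
1 -0.011 0.057 [[86.0, 168.0]]
1 0.011 0.0425 [[149.0, 174.0]]
1 0.011 0.057 [[125.0, 196.0]]
-1 -0.011 0.0425 [[246.0, 21.0]]
-1 -0.011 0.057 [[268.0, 1.0]]
-1 0.011 0.0425 [[285.0, 48.0]]
-1 0.011 0.057 [[307.0, 27.0]]
orange [[205.0, 193.0]] [[202.0, 191.0]]
-0.1 [[310.0, 288.0], [192.0, 211.0], [109.0, 297.0], [228.0, 378.0]]
-0.145 [[310.0, 292.0], [197.0, 211.0], [109.0, 294.0], [223.0, 379.0]]
-0.19 [[310.0, 296.0], [201.0, 210.0], [110.0, 290.0], [219.0, 379.0]]
```

apply_moves:
  commands:
    - [[1, 0, 0, -20, 0], [1, 0, 0, -20, 0], [1, 0, 0, -20, 0], [1, 0, 0, -20, 0], [1, 0, 0, -12, 0], [1, 0, 0, -6, 0], [1, 0, 0, 0, 0], [1, 0, 0, 0, 0]]

```text
time: 2.62
tool_pos: [0.5103, 0.2432, 0.0496]
tcp_rot: [[-0.989, 0.145, 0.001], [0.145, 0.989, 0.001], [-0.001, 0.001, -1.0]]
force: [-0.5, 0.9, 0.3]
finger_gap: 1.0
grasp_force: 0.0
```

apply_moves:
  commands:
    - [[0, 0, 0, 0, 0], [0, 0, 0, 0, 0], [0, 0, 0, 0, 0], [0, 0, 0, 0, 0], [0, 0, 0, 0, 0], [0, 0, 0, 0, 0], [0, 0, 0, 0, 0], [0, 0, 0, 0, 0]]
  grip_force: 60

```text
time: 3.28
tool_pos: [0.5102, 0.2429, 0.049]
tcp_rot: [[-0.989, 0.145, 0.001], [0.145, 0.989, 0.0], [-0.001, 0.001, -1.0]]
force: [-0.0, 0.1, 4.7]
finger_gap: 0.345
grasp_force: 59.4
```

apply_moves:
  commands:
    - [[0, 0, 0, 5, 0], [0, 0, 0, 15, 0], [0, 0, 0, 20, 0], [0, 0, 0, 20, 0], [0, 0, 0, 20, 0], [0, 0, 0, 15, 0], [0, 0, 0, 5, 0], [0, 0, 0, 0, 0]]

```text
time: 3.95
tool_pos: [0.5103, 0.2431, 0.1497]
tcp_rot: [[-0.989, 0.145, 0.002], [0.145, 0.989, 0.001], [-0.002, 0.001, -1.0]]
force: [0.1, -0.1, -0.1]
finger_gap: 0.344
grasp_force: 59.1
```

apply_moves:
  commands:
    - [[0, -1, -20, 0, -0.005], [0, -1, -30, 0, -0.005], [0, -1, -35, 0, -0.005], [0, -1, -35, 0, -0.005], [0, -1, -30, 0, -0.005], [0, -1, -25, 0, -0.005], [0, 0, -11, 0, -0.005], [0, 0, 0, 0, 0]]

```text
time: 4.62
tool_pos: [0.5032, 0.0548, 0.1467]
tcp_rot: [[-0.983, 0.183, -0.002], [0.183, 0.983, -0.001], [0.002, -0.001, -1.0]]
force: [0.0, -0.7, 0.1]
finger_gap: 0.341
grasp_force: 59.3
```

apply_moves:
  commands:
    - [[0, 0, 0, -10, 0], [0, 0, 0, -7, 0], [0, 0, 0, 0, 0], [0, 0, 0, 0, 0]]

```text
time: 4.95
tool_pos: [0.5031, 0.0579, 0.1297]
tcp_rot: [[-0.984, 0.178, -0.003], [0.178, 0.984, 0.0], [0.003, -0.0, -1.0]]
force: [0.0, 0.1, -0.2]
finger_gap: 0.346
grasp_force: 59.2
```

```bash
python3 - <<'E'
from cell import *
import cv2,pickle,numpy as np
from h import proj
o=observe();print(o["time"],o["tool_pos"],o["tcp_rot"],o["force"],o["ft_torque"],o["finger_gap"])
d={};ims=[]
for n,c in(("scene",(290,180)),("top",(308,228))):
    g=get_image(n);d[n]=g
    x0,y0=c[0]-50,c[1]-50
    q=cv2.resize(g["color"][y0:y0+100,x0:x0+100,::-1],None,fx=4,fy=4,interpolation=cv2.INTER_CUBIC)
    ims.append(q)
    p=o["tool_pos"];print(n,(proj(g,p-[0,0,.037])-[x0,y0])*4)
cv2.imwrite("pics/c3.png",np.hstack(ims))
pickle.dump((d,o),open("v2.pkl","wb"))
E
```

```text
4.95 [0.50308491 0.05792607 0.12972604] [[-9.84003914e-01  1.78126995e-01 -2.65910645e-03]
 [ 1.78127224e-01  9.84007454e-01  1.52169311e-04]
 [ 2.64368603e-03 -3.23924053e-04 -9.99996453e-01]] [ 0.01406673  0.12250818 -0.18770893] [-0.0414324   0.05158482  0.02996099] 0.34637467309349995
scene [[226.3917191  279.60280532]]
top [[ 92.11142803 218.66348843]]
```

View pics/c3.png

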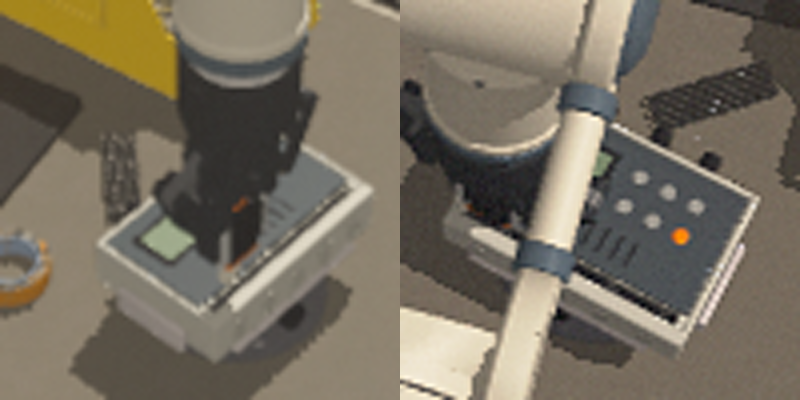

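In the scene crop the blade shows near (225,235-275), with the groove line running (215,305)-(350,190). I'll zoom in with the predicted groove and nose drawn in.

```bash
python3 - <<'E'
from h import *
d,o=pickle.load(open("v2.pkl","rb"));S=d["scene"];p=np.load("case.npy") if 0 else np.array([.5339,-.0022,-.18,.04])
x0,y0=278,165;q0=S["color"][y0:y0+50,x0:x0+50,::-1]
a=cv2.resize(q0,None,fx=8,fy=8,interpolation=cv2.INTER_CUBIC);b=a.copy()
f=lambda X:np.int32(((proj(S,X)-[x0,y0]+.5)*8-.5)).reshape(-1,1,2)
gr=case(p,[(-.044,-.075,.082),(-.036,-.075,.082),(-.036,.075,.082),(-.044,.075,.082)])
cv2.polylines(b,[f(gr)],True,(0,255,0),1)
n=o["tool_pos"]-[0,0,.037];y=o["tcp_rot"][:,1];x=-o["tcp_rot"][:,0]
t=np.linspace(-np.pi,0,20);
for s in(-.002,.002):
    pr=[n+x*s+y*.009*np.cos(k)+np.array([0,0,.009+.009*np.sin(k)]) for k in t];pr=[pr[0]+[0,0,.019]]+pr+[pr[-1]+[0,0,.019]]
    cv2.polylines(b,[f(np.array(pr))],False,(255,255,0),1)
cv2.imwrite("pics/c4.png",np.hstack([a,b]))
E
```

```text
(no output)
```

View pics/c4.png

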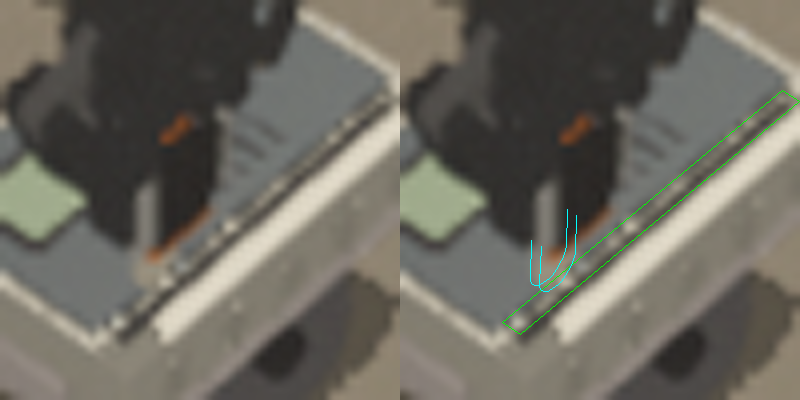

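```bash
python3 - <<'E'
from h import *
d=pickle.load(open("v0.pkl","rb"))
xs=np.arange(-.062,-.02,.002)
print((xs*1000).round().astype(int).tolist())
for yaw in(-.18,):
 for y0,y1 in((-.068,-.02),(-.02,.02),(.02,.068)):
  for n in("scene","top"):
   g=d[n];im=cv2.cvtColor(g["color"],cv2.COLOR_RGB2GRAY).astype(np.float32)
   ys=np.linspace(y0,y1,60);P=np.array([(x,y,.082) for x in xs for y in ys])
   uv=proj(g,case([.5339,-.0022,yaw,.04],P)).astype(np.float32)
   v=cv2.remap(im,uv[:,0].reshape(len(xs),-1),uv[:,1].reshape(len(xs),-1),cv2.INTER_LINEAR)
   print(n,y0,v.mean(1).round().astype(int).tolist())
# tool prediction check: project tool-top in v2 unavailable; camera/robot offset via grasp
E
```

```text
[-62, -60, -58, -56, -54, -52, -50, -48, -46, -44, -42, -40, -38, -36, -34, -32, -30, -28, -26, -24, -22]
scene -0.068 [115, 116, 126, 152, 182, 200, 202, 193, 166, 121, 88, 93, 104, 102, 101, 106, 109, 108, 106, 105, 105]
top -0.068 [98, 97, 100, 108, 150, 194, 205, 204, 203, 155, 63, 44, 61, 96, 90, 82, 85, 85, 84, 83, 83]
scene -0.02 [115, 118, 135, 166, 192, 202, 200, 185, 149, 104, 92, 110, 115, 106, 104, 107, 107, 105, 100, 98, 98]
top -0.02 [100, 98, 100, 110, 156, 197, 204, 204, 200, 139, 53, 41, 66, 103, 89, 83, 85, 85, 81, 76, 76]
scene 0.02 [117, 123, 147, 178, 198, 202, 195, 170, 124, 88, 95, 112, 108, 101, 104, 107, 107, 105, 103, 103, 103]
top 0.02 [97, 100, 100, 114, 163, 198, 203, 204, 195, 121, 47, 40, 66, 98, 85, 84, 85, 84, 82, 81, 80]
```

```bash
python3 - <<'E'
from h import *
d=pickle.load(open("v0.pkl","rb"))
xs=np.arange(-.054,-.036,.0004);P0=[.5339,-.0022,-.18,.04]
obs=[]
for n,L in(("scene",(-.044,)),("top",(-.044,))):
  g=d[n];im=cv2.cvtColor(g["color"],cv2.COLOR_RGB2GRAY).astype(np.float32)
  for yc in np.arange(-.066,.067,.012):
   ys=np.linspace(yc-.006,yc+.006,15);P=np.array([(x,y,.082) for x in xs for y in ys])
   uv=proj(g,case(P0,P)).astype(np.float32)
   v=cv2.remap(im,uv[:,0].reshape(len(xs),-1),uv[:,1].reshape(len(xs),-1),cv2.INTER_CUBIC).mean(1)
   h=(v.max()+v.min())/2;i0=v.argmax();i1=i0+v[i0:].argmin();i=i0+np.where(v[i0:i1+1]<h)[0][0]
   obs.append((n,yc,xs[i]))
def res(q,fix=None):
   s,yaw,lean,z=q
   p=[.5339+s*np.cos(-.18),-.0022+s*np.sin(-.18),yaw,lean]
   r=[]
   for n,yc,xo in obs:
     a=proj(d[n],case(P0,(xo,yc,.082)))[0];c=proj(d[n],case(p,[(-.044,yc-.01,.082+z),(-.044,yc+.01,.082+z)]))
     t=c[1]-c[0];t/=np.linalg.norm(t);e=a-c[0];r.append(t[0]*e[1]-t[1]*e[0])
   return np.array(r)
for zf in(1e-3,1e-5):
  r=least_squares(lambda q:np.r_[res(q),q[3]/zf*.3],[0,-.18,.03,0],loss="soft_l1",x_scale=[.001,.01,.01,.001])
  s,yaw,lean,z=r.x;p=[.5339+s*np.cos(-.18),-.0022+s*np.sin(-.18),yaw,lean]
  print(r.x.round(4),res(r.x).round(2).tolist(),np.sqrt(np.diag(np.linalg.inv(r.jac.T@r.jac))*.04))
  for y in(-.06,0,.058):print(y,case(p,(-.04,y,.072)).round(4))
E
```

```text
[ 0.0009 -0.1815  0.0041 -0.0034] [-0.21, -0.14, -0.2, -0.27, -0.07, -0.26, -0.33, -0.13, -0.32, -0.26, -0.19, -0.25, 0.26, 0.14, 0.18, 0.06, 0.26, 0.14, 0.17, 0.06, 0.25, 0.28, 0.17, 0.2] [0.00029166 0.00877508 0.0225588  0.0007205 ]
-0.06 [[ 0.4846 -0.0543  0.0718]]
0 [[0.4954 0.0047 0.072 ]]
0.058 [[0.5059 0.0617 0.0722]]
[-0.0004 -0.1808  0.0044 -0.    ] [-0.39, -0.32, -0.38, -0.44, -0.25, -0.44, -0.5, -0.3, -0.49, -0.42, -0.36, -0.42, 0.39, 0.27, 0.31, 0.2, 0.39, 0.27, 0.31, 0.2, 0.39, 0.43, 0.32, 0.36] [1.25575886e-04 9.26773364e-03 2.39790359e-02 6.66726605e-06]
-0.06 [[ 0.4834 -0.0541  0.0717]]
0 [[0.4942 0.0049 0.072 ]]
0.058 [[0.5046 0.0619 0.0723]]
```

```bash
python3 - <<'E'
from h import *
d,o=pickle.load(open("v2.pkl","rb"));S=d["scene"]
x0,y0=278,165
f=lambda X:((proj(S,X)-[x0,y0]+.5)*8-.5).round(0).tolist()
n=o["tool_pos"]-[0,0,.037];y=o["tcp_rot"][:,1];x=-o["tcp_rot"][:,0]
for z in(.028,.034,.076):print(z,f(np.array([n+a*.012*x+b*.015*y+[0,0,z] for a,b in((-1,1),(-1,-1),(1,1),(1,-1))])))
print(f(n+.001*x)[0],f(n)[0])
im=S["color"].astype(int);m=(im[...,0]>120)&(im[...,0]-im[...,2]>60)
yy,xx=np.nonzero(m[y0:y0+50,x0:x0+50]);print(sorted(zip(((xx+.5)*8).astype(int).tolist(),((yy+.5)*8).astype(int).tolist())))
E
```

```text
0.028 [[152.0, 272.0], [212.0, 221.0], [97.0, 235.0], [157.0, 184.0]]
0.034 [[153.0, 260.0], [212.0, 209.0], [97.0, 223.0], [157.0, 172.0]]
0.076 [[156.0, 175.0], [217.0, 123.0], [99.0, 137.0], [161.0, 86.0]]
[150.0, 281.0] [152.0, 283.0]
[(156, 260)]
```

apply_moves:
  commands:
    - [[0, 0, 0, -3, 0], [0, 0, 0, -3, 0], [0, 0, 0, -2, 0], [0, 0, 0, 0, 0], [0, 0, 0, 0, 0]]

```text
time: 5.47
tool_pos: [0.5036, 0.0568, 0.1231]
tcp_rot: [[-0.984, 0.18, -0.0], [0.18, 0.984, -0.0], [0.0, -0.0, -1.0]]
force: [0.4, 0.4, -1.4]
finger_gap: 0.346
grasp_force: 59.2
```

```bash
python3 - <<'E'
from cell import *
from h import *
o=observe();print(o["tool_pos"],o["force"])
S=get_image("scene")
x0,y0=286,180;q0=S["color"][y0:y0+30,x0:x0+33,::-1]
a=cv2.resize(q0,None,fx=12,fy=12,interpolation=cv2.INTER_CUBIC);a=cv2.convertScaleAbs(a,alpha=1.3);b=a.copy()
f=lambda X:np.int32(((proj(S,X)-[x0,y0]+.5)*12-.5)).reshape(-1,1,2)
p=[.5339,-.0022,-.18,.02]
cv2.polylines(b,[f(case(p,[(-.044,-.075,.082),(-.036,-.075,.082),(-.036,.075,.082),(-.044,.075,.082)]))],True,(0,255,0),1)
n=o["tool_pos"]-[0,0,.037];y=o["tcp_rot"][:,1];x=-o["tcp_rot"][:,0]
t=np.linspace(-np.pi,0,20)
for s in(-.002,.002):
    pr=[n+x*s+y*.009*np.cos(k)+np.array([0,0,.009+.009*np.sin(k)]) for k in t];pr=[pr[0]+[0,0,.019]]+pr+[pr[-1]+[0,0,.019]]
    cv2.polylines(b,[f(np.array(pr))],False,(255,255,0),1)
cv2.imwrite("pics/c5.png",np.hstack([a,b]))
E
```

```text
[0.50364809 0.05678524 0.12307627] [ 0.4419995   0.36892778 -1.36348617]
```

View pics/c5.png

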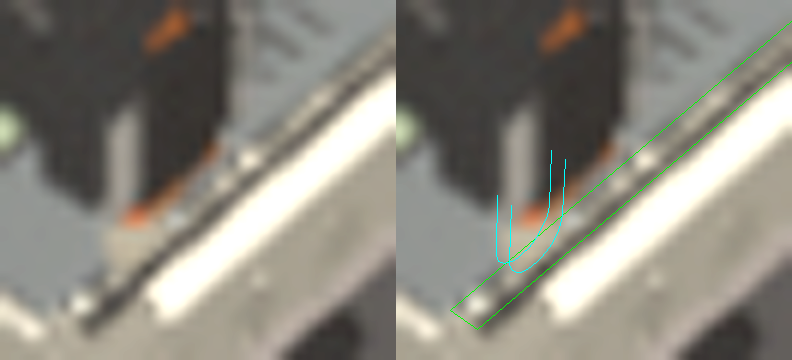

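The pale blade at (105-160,225-275) matches the projection drawn for the tool, so the scene camera and the robot agree. The groove's dark band lies nearer the camera (smaller x) than the model. I'll put a number on that offset in this same view.

```bash
python3 - <<'E'
from cell import *
from h import *
S=get_image("scene");o=observe();print(o["tool_pos"])
im=cv2.cvtColor(S["color"],cv2.COLOR_RGB2GRAY).astype(np.float32)
Y=o["tcp_rot"][:,1];X=-o["tcp_rot"][:,0]
for z in(.080,.082,.084):
  xs=np.arange(-.016,.0161,.001);n=o["tool_pos"].copy();n[2]=z
  print(z)
  for y0,y1 in((-.06,-.02),(-.11,-.06)):
    ys=np.linspace(y0,y1,50);P=np.array([n+x*X+y*Y for x in xs for y in ys]);P[:,2]=z
    uv=proj(S,P).astype(np.float32)
    v=cv2.remap(im,uv[:,0].reshape(len(xs),-1),uv[:,1].reshape(len(xs),-1),cv2.INTER_CUBIC).mean(1)
    print(v.round().astype(int).tolist())
E
```

```text
[0.50380537 0.05677255 0.123374  ]
0.08
[153, 173, 191, 205, 213, 216, 216, 215, 212, 204, 189, 165, 135, 106, 88, 87, 100, 117, 127, 126, 119, 112, 107, 106, 106, 103, 96, 87, 77, 68, 62, 59, 57]
[154, 174, 192, 206, 213, 216, 216, 215, 212, 206, 192, 169, 139, 108, 87, 84, 95, 111, 122, 123, 116, 109, 107, 110, 113, 116, 117, 117, 117, 116, 115, 113, 111]
0.082
[173, 192, 205, 213, 216, 216, 215, 212, 204, 189, 164, 134, 105, 88, 88, 101, 118, 127, 126, 118, 110, 107, 106, 106, 103, 97, 88, 78, 70, 64, 60, 58, 57]
[174, 192, 206, 214, 216, 216, 215, 212, 205, 191, 168, 137, 107, 87, 83, 95, 112, 122, 122, 116, 109, 108, 110, 114, 116, 117, 117, 117, 116, 114, 112, 111, 110]
0.084
[192, 205, 213, 216, 216, 215, 212, 204, 188, 163, 133, 104, 87, 88, 102, 118, 127, 125, 117, 110, 106, 106, 106, 103, 97, 89, 80, 72, 66, 62, 59, 57, 57]
[193, 206, 214, 217, 216, 215, 212, 205, 190, 166, 136, 106, 86, 83, 95, 112, 122, 122, 115, 109, 108, 111, 114, 117, 118, 117, 117, 116, 114, 112, 111, 110, 110]
```

apply_moves:
  commands:
    - [[0, -1.6, 0.3, 0, 0], [0, 0, 0, -1, 0], [0, 0, 0, -1, 0], [0, 0, 0, -1, 0], [0, 0, 0, -1, 0], [0, 0, 0, -1, 0], [0, 0, 0, 0, 0], [0, 0, 0, 0, 0]]

```text
time: 6.23
tool_pos: [0.5021, 0.0571, 0.1182]
tcp_rot: [[-0.984, 0.18, -0.0], [0.18, 0.984, -0.0], [0.0, -0.0, -1.0]]
force: [0.9, 0.4, 0.3]
finger_gap: 0.344
grasp_force: 59.2
```

apply_moves:
  commands:
    - [[0, 0, 0, -0.7, 0], [0, 0, 0, -0.7, 0], [0, 0, 0, -0.7, 0], [0, 0, 0, -0.7, 0], [0, 0, 0, 0, 0], [0, 0, 0, 0, 0]]

```text
time: 6.73
tool_pos: [0.5021, 0.0571, 0.1154]
tcp_rot: [[-0.984, 0.18, -0.0], [0.18, 0.984, -0.0], [0.0, -0.0, -1.0]]
force: [-0.4, 0.4, -0.8]
finger_gap: 0.346
grasp_force: 59.2
```

apply_moves:
  commands:
    - [[0, 0, 0, -0.7, 0], [0, 0, 0, -0.7, 0], [0, 0, 0, -0.6, 0], [0, 0, 0, 0, 0], [0, 0, 0, 0, 0]]

```text
time: 7.15
tool_pos: [0.5021, 0.0571, 0.1134]
tcp_rot: [[-0.984, 0.18, -0.0], [0.18, 0.984, -0.0], [0.0, -0.0, -1.0]]
force: [0.1, -0.3, 0.1]
finger_gap: 0.346
grasp_force: 59.2
```

apply_moves:
  commands:
    - [[0, 0, 0, -0.7, 0], [0, 0, 0, -0.7, 0], [0, 0, 0, 0, 0], [0, 0, 0, 0, 0]]

```text
time: 7.48
tool_pos: [0.5021, 0.0571, 0.112]
tcp_rot: [[-0.984, 0.18, -0.0], [0.18, 0.984, -0.0], [0.0, -0.0, -1.0]]
force: [0.3, -0.5, 0.3]
finger_gap: 0.344
grasp_force: 59.2
```

apply_moves:
  commands:
    - [[0, 0, 0, -0.6, 0], [0, 0, 0, -0.6, 0], [0, 0, 0, 0, 0], [0, 0, 0, 0, 0]]

```text
time: 7.82
tool_pos: [0.5023, 0.0571, 0.1115]
tcp_rot: [[-0.984, 0.18, 0.001], [0.18, 0.984, -0.0], [-0.001, 0.0, -1.0]]
force: [-1.5, -0.1, 3.8]
finger_gap: 0.34
grasp_force: 59.4
```

apply_moves:
  commands:
    - [[0, 0, 0, -0.5, 0], [0, 0, 0, -0.5, 0], [0, 0, 0, 0, 0], [0, 0, 0, 0, 0]]

```text
time: 8.15
tool_pos: [0.502, 0.0572, 0.1107]
tcp_rot: [[-0.984, 0.18, -0.0], [0.18, 0.984, 0.0], [0.0, 0.0, -1.0]]
force: [-4.0, 0.3, 6.4]
finger_gap: 0.342
grasp_force: 59.8
```

apply_moves:
  commands:
    - [[0, -0.5, 0.1, 0, 0], [0, 0, 0, 0, 0], [0, 0, 0, 0, 0]]

```text
time: 8.4
tool_pos: [0.5017, 0.0572, 0.1107]
tcp_rot: [[-0.984, 0.18, 0.001], [0.18, 0.984, -0.0], [-0.001, 0.0, -1.0]]
force: [-2.8, -0.1, 5.3]
finger_gap: 0.342
grasp_force: 59.8
```

apply_moves:
  commands:
    - [[0, -0.4, 0.1, 0, 0], [0, 0, 0, 0, 0], [0, 0, 0, 0, 0]]

```text
time: 8.65
tool_pos: [0.5015, 0.0573, 0.1105]
tcp_rot: [[-0.984, 0.18, 0.001], [0.18, 0.984, -0.0], [-0.001, 0.0, -1.0]]
force: [-0.6, -0.3, 5.2]
finger_gap: 0.345
grasp_force: 59.8
```

apply_moves:
  commands:
    - [[0, -0.6, 0.1, 0.2, 0], [0, -0.6, 0.1, 0, 0], [0, 0, 0, 0, 0], [0, 0, 0, 0, 0]]

```text
time: 8.98
tool_pos: [0.501, 0.0574, 0.1105]
tcp_rot: [[-0.984, 0.18, 0.003], [0.18, 0.984, -0.0], [-0.003, 0.0, -1.0]]
force: [5.4, -1.4, 2.8]
finger_gap: 0.344
grasp_force: 59.5
```

apply_moves:
  commands:
    - [[0, 0, 0, 1, 0], [0, 0, 0, 1, 0], [0, 0, 0, 0, 0], [0, 0, 0, 0, 0]]

```text
time: 9.32
tool_pos: [0.501, 0.0573, 0.1111]
tcp_rot: [[-0.984, 0.18, 0.002], [0.18, 0.984, -0.0], [-0.002, -0.0, -1.0]]
force: [7.9, -1.7, -2.6]
finger_gap: 0.344
grasp_force: 59.4
```

apply_moves:
  commands:
    - [[0, 0.8, -0.1, 0, 0], [0, 0, 0, 0, 0], [0, 0, 0, 0, 0]]

```text
time: 9.57
tool_pos: [0.5011, 0.0573, 0.1111]
tcp_rot: [[-0.984, 0.18, -0.0], [0.18, 0.984, -0.0], [-0.0, -0.0, -1.0]]
force: [5.0, -1.1, -1.6]
finger_gap: 0.342
grasp_force: 59.6
```

apply_moves:
  commands:
    - [[0, 0.5, -0.1, 0, 0], [0, 0, 0, 0, 0], [0, 0, 0, 0, 0]]

```text
time: 9.82
tool_pos: [0.5012, 0.0572, 0.1112]
tcp_rot: [[-0.984, 0.18, -0.001], [0.18, 0.984, -0.0], [0.001, -0.0, -1.0]]
force: [4.7, -0.4, -3.4]
finger_gap: 0.347
grasp_force: 59.6
```

apply_moves:
  commands:
    - [[0, 0.5, -0.1, 0, 0], [0, 0, 0, 0, 0], [0, 0, 0, 0, 0]]

```text
time: 10.07
tool_pos: [0.5014, 0.0573, 0.1118]
tcp_rot: [[-0.984, 0.18, -0.001], [0.18, 0.984, 0.0], [0.001, -0.0, -1.0]]
force: [2.4, -0.5, -2.4]
finger_gap: 0.342
grasp_force: 59.6
```

apply_moves:
  commands:
    - [[0, 0.5, -0.1, 0, 0], [0, 0, 0, 0, 0], [0, 0, 0, 0, 0]]

```text
time: 10.32
tool_pos: [0.502, 0.0572, 0.1121]
tcp_rot: [[-0.984, 0.18, -0.001], [0.18, 0.984, 0.0], [0.001, 0.0, -1.0]]
force: [1.1, -1.8, -1.5]
finger_gap: 0.347
grasp_force: 59.7
```

apply_moves:
  commands:
    - [[0, 0.6, -0.1, 0.5, 0], [0, 0.6, -0.1, 0, 0], [0, 0, 0, 0, 0], [0, 0, 0, 0, 0]]

```text
time: 10.65
tool_pos: [0.5036, 0.0569, 0.1126]
tcp_rot: [[-0.984, 0.18, -0.0], [0.18, 0.984, 0.0], [0.0, 0.0, -1.0]]
force: [-1.1, -0.6, -1.1]
finger_gap: 0.345
grasp_force: 59.7
```

apply_moves:
  commands:
    - [[0, 0.5, -0.1, 0, 0], [0, 0.5, -0.1, 0, 0], [0, 0, 0, 0, 0], [0, 0, 0, 0, 0]]

```text
time: 10.98
tool_pos: [0.5046, 0.0567, 0.1126]
tcp_rot: [[-0.984, 0.18, -0.0], [0.18, 0.984, -0.0], [0.0, -0.0, -1.0]]
force: [0.3, 0.1, 0.1]
finger_gap: 0.339
grasp_force: 59.7
```

apply_moves:
  commands:
    - [[0, -1.3, 0.2, 1, 0], [0, 0.4, 2, 0.5, 0], [0, 0.4, 2, 0, 0], [0, 0.4, 2, 0, 0], [0, 0.3, 1.8, 0, 0], [0, 0, 0, 0, 0], [0, 0, 0, 0, 0]]

```text
time: 11.57
tool_pos: [0.5048, 0.0649, 0.114]
tcp_rot: [[-0.984, 0.179, -0.0], [0.179, 0.984, -0.0], [0.0, -0.0, -1.0]]
force: [0.3, -0.7, 0.1]
finger_gap: 0.344
grasp_force: 59.7
```

apply_moves:
  commands:
    - [[0, 0, 0, -0.7, 0], [0, 0, 0, -0.7, 0], [0, 0, 0, -0.5, 0], [0, 0, 0, 0, 0], [0, 0, 0, 0, 0]]

```text
time: 11.98
tool_pos: [0.5047, 0.0647, 0.1121]
tcp_rot: [[-0.984, 0.18, -0.0], [0.18, 0.984, -0.0], [0.0, -0.0, -1.0]]
force: [-1.0, 0.6, 0.2]
finger_gap: 0.345
grasp_force: 59.7
```

apply_moves:
  commands:
    - [[0, 0, 0, -0.5, 0], [0, 0, 0, -0.5, 0], [0, 0, 0, 0, 0], [0, 0, 0, 0, 0]]

```text
time: 12.32
tool_pos: [0.5047, 0.0647, 0.1111]
tcp_rot: [[-0.984, 0.18, -0.0], [0.18, 0.984, 0.0], [0.0, -0.0, -1.0]]
force: [-0.3, 0.1, -0.4]
finger_gap: 0.341
grasp_force: 59.7
```

apply_moves:
  commands:
    - [[0, 0, 0, -0.6, 0], [0, 0, 0, 0, 0], [0, 0, 0, 0, 0]]

```text
time: 12.57
tool_pos: [0.5048, 0.0647, 0.1106]
tcp_rot: [[-0.984, 0.18, 0.0], [0.18, 0.984, -0.0], [-0.0, 0.0, -1.0]]
force: [0.2, -0.6, -1.3]
finger_gap: 0.345
grasp_force: 59.7
```

apply_moves:
  commands:
    - [[0, 0, 0, -0.6, 0], [0, 0, 0, 0, 0], [0, 0, 0, 0, 0]]

```text
time: 12.82
tool_pos: [0.5049, 0.0647, 0.1104]
tcp_rot: [[-0.984, 0.18, 0.001], [0.18, 0.984, -0.0], [-0.001, 0.0, -1.0]]
force: [-1.2, -0.5, 2.4]
finger_gap: 0.343
grasp_force: 60.0
```

apply_moves:
  commands:
    - [[0, 0, 0, -0.6, 0], [0, 0, 0, 0, 0], [0, 0, 0, 0, 0]]

```text
time: 13.07
tool_pos: [0.5049, 0.0647, 0.11]
tcp_rot: [[-0.984, 0.18, 0.001], [0.18, 0.984, 0.0], [-0.001, 0.0, -1.0]]
force: [-1.9, 0.6, 5.7]
finger_gap: 0.343
grasp_force: 60.3
```

apply_moves:
  commands:
    - [[0, 0, 0, -0.5, 0], [0, 0, 0, 0, 0], [0, 0, 0, 0, 0]]

```text
time: 13.32
tool_pos: [0.5046, 0.0648, 0.1096]
tcp_rot: [[-0.984, 0.18, -0.0], [0.18, 0.984, 0.0], [0.0, 0.0, -1.0]]
force: [-3.1, 1.1, 6.7]
finger_gap: 0.343
grasp_force: 60.4
```

apply_moves:
  commands:
    - [[0, 0, 0, -0.4, 0], [0, -0.3, -1.5, -0.05, 0], [0, -0.3, -1.5, -0.05, 0], [0, -0.3, -1.5, -0.05, 0], [0, -0.3, -1.5, -0.05, 0], [0, 0, 0, 0, 0]]

```text
time: 13.82
tool_pos: [0.5039, 0.0585, 0.1086]
tcp_rot: [[-0.984, 0.18, 0.001], [0.18, 0.984, -0.0], [-0.001, 0.0, -1.0]]
force: [1.0, 0.4, 3.3]
finger_gap: 0.345
grasp_force: 60.4
```

apply_moves:
  commands:
    - [[0, 0, 0, -0.6, 0], [0, 0, 0, -0.4, 0], [0, 0, 0, 0, 0]]

```text
time: 14.07
tool_pos: [0.5039, 0.0585, 0.1085]
tcp_rot: [[-0.984, 0.18, 0.001], [0.18, 0.984, -0.0], [-0.001, 0.0, -1.0]]
force: [-1.3, 1.1, 8.3]
finger_gap: 0.343
grasp_force: 61.0
```

apply_moves:
  commands:
    - [[0, -0.3, -1.5, 0, 0], [0, -0.3, -1.5, 0, 0], [0, -0.3, -1.5, 0, 0], [0, -0.3, -1.5, 0, 0], [0, -0.3, -1.5, 0, 0], [0, -0.3, -1.5, 0, 0], [0, 0, 0, 0, 0]]

```text
time: 14.65
tool_pos: [0.5025, 0.0501, 0.1084]
tcp_rot: [[-0.984, 0.18, 0.002], [0.18, 0.984, 0.001], [-0.002, 0.002, -1.0]]
force: [-0.2, 3.1, 7.2]
finger_gap: 0.348
grasp_force: 60.8
```

apply_moves:
  commands:
    - [[0, -0.3, -1.6, -0.1, 0], [0, -0.3, -1.6, -0.04, 0], [0, -0.3, -1.6, -0.04, 0], [0, -0.3, -1.6, -0.04, 0], [0, -0.3, -1.6, -0.04, 0], [0, -0.3, -1.6, -0.04, 0], [0, -0.3, -1.6, -0.04, 0]]

```text
time: 15.23
tool_pos: [0.5007, 0.0398, 0.1084]
tcp_rot: [[-0.984, 0.179, 0.003], [0.179, 0.984, 0.003], [-0.003, 0.003, -1.0]]
force: [0.8, 5.7, 8.1]
finger_gap: 0.342
grasp_force: 60.8
```

apply_moves:
  commands:
    - [[0, -0.3, -1.6, -0.03, 0], [0, -0.3, -1.6, -0.03, 0], [0, -0.3, -1.6, -0.03, 0], [0, -0.3, -1.6, -0.03, 0], [0, -0.3, -1.6, -0.03, 0], [0, -0.3, -1.6, -0.03, 0]]

```text
time: 15.73
tool_pos: [0.4989, 0.0305, 0.1085]
tcp_rot: [[-0.984, 0.179, 0.004], [0.179, 0.984, 0.003], [-0.003, 0.004, -1.0]]
force: [1.4, 9.3, 9.6]
finger_gap: 0.346
grasp_force: 61.0
```

apply_moves:
  commands:
    - [[0, -0.2, -1, 0, 0], [0, -0.2, -1, 0, 0], [0, 0, 0, 0, 0]]

```text
time: 15.98
tool_pos: [0.4985, 0.0277, 0.1085]
tcp_rot: [[-0.984, 0.179, 0.004], [0.179, 0.984, 0.002], [-0.003, 0.002, -1.0]]
force: [-0.3, 3.9, 10.4]
finger_gap: 0.343
grasp_force: 61.0
```

apply_moves:
  commands:
    - [[0, -0.3, -1.6, 0.1, 0], [0, -0.3, -1.6, 0.1, 0], [0, -0.3, -1.6, 0, 0], [0, -0.3, -1.6, 0, 0], [0, -0.3, -1.6, 0, 0], [0, -0.3, -1.6, 0, 0]]

```text
time: 16.48
tool_pos: [0.4967, 0.0183, 0.1085]
tcp_rot: [[-0.984, 0.179, 0.003], [0.179, 0.984, 0.002], [-0.003, 0.003, -1.0]]
force: [1.2, 4.3, 8.8]
finger_gap: 0.347
grasp_force: 60.8
```

apply_moves:
  commands:
    - [[0, -0.3, -1.6, 0, 0], [0, -0.3, -1.6, 0, 0], [0, -0.3, -1.6, 0, 0], [0, -0.3, -1.6, 0, 0], [0, -0.3, -1.6, 0, 0], [0, -0.3, -1.6, 0, 0]]

```text
time: 16.98
tool_pos: [0.495, 0.009, 0.1085]
tcp_rot: [[-0.984, 0.179, 0.004], [0.179, 0.984, 0.003], [-0.003, 0.003, -1.0]]
force: [1.9, 6.6, 8.7]
finger_gap: 0.345
grasp_force: 60.8
```

apply_moves:
  commands:
    - [[0, -0.3, -1.6, 0, 0], [0, -0.3, -1.6, 0, 0], [0, -0.3, -1.6, 0, 0], [0, -0.3, -1.6, 0, 0], [0, -0.3, -1.6, 0, 0], [0, -0.3, -1.6, 0, 0]]

```text
time: 17.48
tool_pos: [0.4932, -0.0006, 0.1085]
tcp_rot: [[-0.984, 0.179, 0.004], [0.179, 0.984, 0.003], [-0.003, 0.003, -1.0]]
force: [1.5, 6.7, 9.5]
finger_gap: 0.343
grasp_force: 60.9
```

apply_moves:
  commands:
    - [[0, -0.2, -1.6, 0, 0], [0, -0.2, -1.6, 0, 0], [0, -0.3, -1.6, 0, 0], [0, -0.3, -1.6, 0, 0], [0, -0.3, -1.6, 0, 0], [0, -0.3, -1.6, 0, 0]]

```text
time: 17.98
tool_pos: [0.4915, -0.0101, 0.1087]
tcp_rot: [[-0.984, 0.179, 0.004], [0.179, 0.984, 0.003], [-0.003, 0.004, -1.0]]
force: [1.7, 8.6, 9.6]
finger_gap: 0.346
grasp_force: 61.0
```

apply_moves:
  commands:
    - [[0, -0.3, -1.6, 0, 0], [0, -0.3, -1.6, 0, 0], [0, -0.3, -1.6, 0, 0], [0, -0.2, -1.6, 0, 0], [0, -0.3, -1.6, 0, 0], [0, -0.3, -1.6, 0, 0]]

```text
time: 18.48
tool_pos: [0.4899, -0.02, 0.1087]
tcp_rot: [[-0.984, 0.179, 0.004], [0.179, 0.984, 0.002], [-0.003, 0.003, -1.0]]
force: [1.0, 5.5, 8.9]
finger_gap: 0.342
grasp_force: 61.0
```

apply_moves:
  commands:
    - [[0, -0.3, -1.6, 0, 0], [0, -0.3, -1.6, 0, 0], [0, -0.3, -1.6, 0, 0], [0, -0.2, -1.6, 0.05, 0], [0, -0.3, -1.6, 0, 0], [0, -0.3, -1.6, 0, 0]]

```text
time: 18.98
tool_pos: [0.4882, -0.0294, 0.1087]
tcp_rot: [[-0.984, 0.179, 0.004], [0.179, 0.984, 0.003], [-0.003, 0.003, -1.0]]
force: [0.5, 6.7, 9.3]
finger_gap: 0.342
grasp_force: 60.9
```

apply_moves:
  commands:
    - [[0, -0.3, -1.6, 0, 0], [0, -0.3, -1.6, 0, 0], [0, -0.3, -1.6, 0, 0], [0, -0.2, -1.6, 0.05, 0], [0, -0.3, -1.6, 0, 0], [0, -0.3, -1.6, 0, 0]]

```text
time: 19.48
tool_pos: [0.4865, -0.0389, 0.1087]
tcp_rot: [[-0.984, 0.179, 0.004], [0.179, 0.984, 0.003], [-0.003, 0.003, -1.0]]
force: [1.8, 6.0, 11.3]
finger_gap: 0.345
grasp_force: 61.2
```

apply_moves:
  commands:
    - [[0, -0.3, -1.6, 0, 0], [0, -0.3, -1.6, 0, 0], [0, -0.3, -1.6, 0, 0], [0, -0.2, -1.6, 0.05, 0], [0, -0.3, -1.6, 0, 0], [0, -0.3, -1.6, 0, 0]]

```text
time: 19.98
tool_pos: [0.4847, -0.0487, 0.1088]
tcp_rot: [[-0.984, 0.179, 0.003], [0.179, 0.984, 0.002], [-0.003, 0.003, -1.0]]
force: [0.8, 5.9, 10.1]
finger_gap: 0.346
grasp_force: 61.0
```

apply_moves:
  commands:
    - [[0, -0.3, -1.5, 0.05, 0], [0, -0.3, -1.5, 0, 0], [0, -0.3, -1.5, 0, 0], [0, -0.2, -1.5, 0, 0], [0, -0.2, -1, 0, 0], [0, 0, 0, 0, 0]]

```text
time: 20.48
tool_pos: [0.4834, -0.0565, 0.1088]
tcp_rot: [[-0.984, 0.18, 0.003], [0.18, 0.984, 0.001], [-0.003, 0.001, -1.0]]
force: [0.1, 3.5, 10.2]
finger_gap: 0.343
grasp_force: 61.1
```

```bash
python3 - <<'E'
from cell import *
import cv2,pickle,numpy as np
o=observe();print(o["time"],o["tool_pos"],o["force"])
d=pickle.load(open("v0.pkl","rb"))["scene"]["color"]
S=get_image("scene")["color"]
c=lambda m:cv2.resize(m[148:222,255:345,::-1],None,fx=4.4,fy=4.4,interpolation=cv2.INTER_CUBIC)
cv2.imwrite("pics/c6.png",np.hstack([c(d),c(S)]))
E
```

```text
20.4833 [ 0.48337061 -0.05654504  0.10883211] [ 0.12256423  3.51745048 10.21865977]
```

View pics/c6.png

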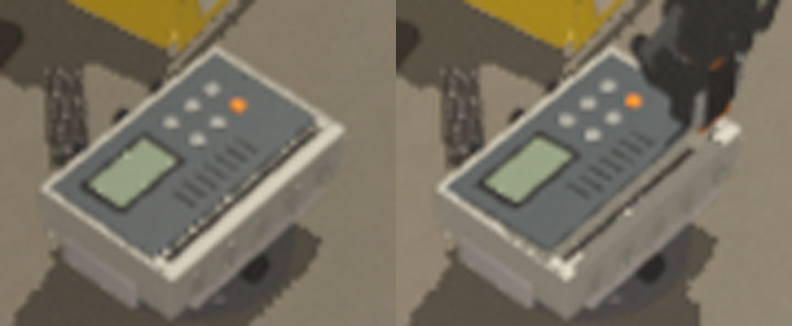

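The right half (now) shows the orange button and the keys about 5 px higher than before, and a new pale band between groove and cover. The cover seems to have sprung, so I'll check the shift in numbers.

```bash
python3 - <<'E'
from cell import *
from h import *
d=pickle.load(open("v0.pkl","rb"))["scene"];S=get_image("scene")
def cen(im):
    im=im[150:200,255:322].astype(float);m=np.clip(im[...,0]-im[...,2]-60,0,None)
    m[:, :45]=0;m[32:]=0;m[:12]=0
    yy,xx=np.indices(m.shape);return np.array([(m*xx).sum(),(m*yy).sum()])/m.sum(),m.sum()
a,b=cen(d["color"]),cen(S["color"]);print(a,b,b[0]-a[0])
p=[.5339,-.0022,-.18,.0]
g=lambda im,y,x,h,w:cv2.cvtColor(im,cv2.COLOR_RGB2GRAY)[y:y+h,x:x+w]
for nm,(y,x,h,w),lx in(("vents",(177,290,24,26),-.015),("disp",(174,268,28,30),.02)):
    t=g(d["color"],y,x,h,w);s=g(S["color"],y-6,x-6,h+12,w+12)
    sc=8;r=cv2.matchTemplate(cv2.resize(s,None,fx=sc,fy=sc,interpolation=3),cv2.resize(t,None,fx=sc,fy=sc,interpolation=3),cv2.TM_CCOEFF_NORMED)
    k=np.unravel_index(r.argmax(),r.shape);print(nm,"dx,dy",k[1]/sc-6,k[0]/sc-6,r.max())
for lx in(-.02,0,.02):
    u=proj(d,case(p,[(lx,0,.082),(lx,0,.082+.095*(.05-lx))]));print(lx,u[1]-u[0])
E
```

```text
(array([53.63309353, 21.48345324]), np.float64(695.0)) (array([53.43036386, 20.46173149]), np.float64(797.0)) [-0.20272966 -1.02172174]
vents dx,dy 1.0 -1.0 0.6243183
disp dx,dy 0.0 0.0 0.89555615
-0.02 [ 0.08772034 -1.60233388]
0 [ 0.04788817 -1.14581639]
0.02 [ 0.02010834 -0.6881655 ]
```

The orange button rose 1.02 px against 1.15 expected, so the cover has sprung. Next I lift the tool out and go back to the rest.

apply_moves:
  commands:
    - [[0, 0, 0, 3, 0], [0, 0, 0, 5, 0], [0, 0, 0, 8, 0], [0, 0, 0, 10, 0], [0, 0, 0, 10, 0], [0, 0, 0, 8, 0], [0, 0, 0, 2, 0], [0, 0, 0, 0, 0]]

```text
time: 21.25
tool_pos: [0.4829, -0.057, 0.1545]
tcp_rot: [[-0.984, 0.18, 0.002], [0.18, 0.984, -0.0], [-0.002, -0.0, -1.0]]
force: [0.1, -0.3, -0.8]
finger_gap: 0.346
grasp_force: 59.8
```

apply_moves:
  commands:
    - [[0, 2, 20, 0, 0.005], [0, 3, 30, 0, 0.005], [0, 3, 35, 0, 0.005], [0, 3, 35, 0, 0.005], [0, 3, 35, 0, 0.005], [0, 3, 35, 0, 0.005], [0, 3, 35, 0, 0.005], [0, 3, 30, 0, 0]]

```text
time: 21.92
tool_pos: [0.5049, 0.2004, 0.1525]
tcp_rot: [[-0.99, 0.144, -0.001], [0.144, 0.99, 0.0], [0.001, -0.0, -1.0]]
force: [-0.3, 0.0, -0.9]
finger_gap: 0.344
grasp_force: 59.8
```

apply_moves:
  commands:
    - [[0, 2, 25, 0, 0], [0, 1, 13, 0, 0], [0, 0, 4, 0, 0], [0, 0, 0, 0, 0], [0, 0, 0, 0, 0], [0, 0, 0, 0, 0]]

```text
time: 22.42
tool_pos: [0.5085, 0.2387, 0.1532]
tcp_rot: [[-0.989, 0.147, 0.0], [0.147, 0.989, -0.001], [-0.0, -0.001, -1.0]]
force: [-0.3, 0.4, -0.7]
finger_gap: 0.345
grasp_force: 59.8
```

apply_moves:
  commands:
    - [[0, 1.7, 4.2, -10, 0], [0, 0, 0, -20, 0], [0, 0, 0, -20, 0], [0, 0, 0, -15, 0], [0, 0, 0, -4, 0], [0, 0, 0, 0, 0], [0, 0, 0, 0, 0]]

```text
time: 23.0
tool_pos: [0.5103, 0.244, 0.0845]
tcp_rot: [[-0.989, 0.146, 0.0], [0.146, 0.989, 0.0], [-0.0, 0.0, -1.0]]
force: [-0.3, -0.0, 0.1]
finger_gap: 0.347
grasp_force: 59.8
```

```bash
python3 - <<'E'
from cell import *
from h import *
o=observe();print(o["time"],o["tool_pos"],o["force"])
S=get_image("scene");x0,y0=232,228
a=cv2.resize(S["color"][y0:y0+50,x0:x0+50,::-1],None,fx=8,fy=8,interpolation=cv2.INTER_CUBIC);b=a.copy()
f=lambda X:np.int32(((proj(S,X)-[x0,y0]+.5)*8-.5)).reshape(-1,1,2)
n=o["tool_pos"]-[0,0,.037];y=o["tcp_rot"][:,1];x=-o["tcp_rot"][:,0]
t=np.linspace(-np.pi,0,20)
for s in(-.002,.002):
    pr=[n+x*s+y*.009*np.cos(k)+np.array([0,0,.009+.009*np.sin(k)]) for k in t];pr=[pr[0]+[0,0,.019]]+pr+[pr[-1]+[0,0,.019]]
    cv2.polylines(b,[f(np.array(pr))],False,(255,255,0),1)
cv2.polylines(b,[f(np.array([n+i*.012*x+j*.015*y+[0,0,.028] for i,j in((-1,1),(-1,-1),(1,-1),(1,1))]))],True,(0,255,255),1)
c=np.array([.5102,.2429,0])
for s in(-1,1): cv2.polylines(b,[f(np.array([c+s*i*x+j*.02*y+[0,0,.04] for i,j in((.005,1),(.005,-1),(.013,-1),(.013,1))]))],True,(0,255,0),1)
cv2.imwrite("pics/c7.png",np.hstack([a,b]))
E
```

```text
23.0 [0.510321   0.24398487 0.08452952] [-0.26820338 -0.02160567  0.11079323]
```

View pics/c7.png

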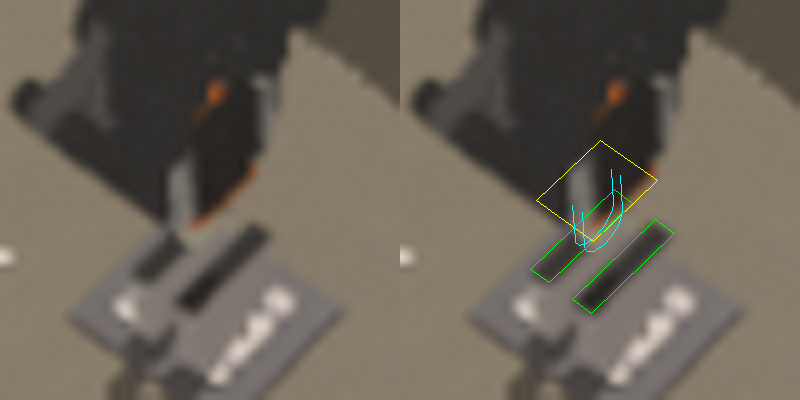

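The cheek tops (dark bars) and the pale blade line up with the drawn model, and the nose is over the slot. I'll lower it.

apply_moves:
  commands:
    - [[0, 0, -1, -5, 0], [0, 0, 0, -5, 0], [0, 0, 0, -5, 0], [0, 0, 0, 0, 0], [0, 0, 0, 0, 0]]

```text
time: 23.47
tool_pos: [0.5097, 0.2432, 0.0685]
tcp_rot: [[-0.989, 0.145, -0.001], [0.145, 0.989, -0.0], [0.001, -0.001, -1.0]]
force: [0.1, 0.3, -0.5]
finger_gap: 0.342
grasp_force: 59.8
```

apply_moves:
  commands:
    - [[0, 0, 0, -5, 0], [0, 0, 0, -5, 0], [0, 0, 0, -5, 0], [0, 0, 0, -2, 0], [0, 0, 0, 0, 0], [0, 0, 0, 0, 0]]

```text
time: 23.97
tool_pos: [0.5099, 0.2433, 0.0519]
tcp_rot: [[-0.989, 0.145, -0.001], [0.145, 0.989, -0.0], [0.0, -0.0, -1.0]]
force: [0.2, 0.0, -0.4]
finger_gap: 0.343
grasp_force: 59.8
```

apply_moves:
  commands:
    - [[0, 0, 0, -1, 0], [0, 0, 0, -0.7, 0], [0, 0, 0, -0.5, 0], [0, 0, 0, 0, 0], [0, 0, 0, 0, 0]]

```text
time: 24.38
tool_pos: [0.5101, 0.2434, 0.05]
tcp_rot: [[-0.989, 0.145, 0.0], [0.145, 0.989, 0.0], [-0.0, 0.0, -1.0]]
force: [0.0, 0.3, -1.1]
finger_gap: 0.344
grasp_force: 59.8
```

apply_moves:
  commands:
    - [[0, 0, 0, -0.7, 0], [0, 0, 0, 0, 0], [0, 0, 0, 0, 0]]

```text
time: 24.63
tool_pos: [0.51, 0.2433, 0.0492]
tcp_rot: [[-0.989, 0.145, -0.0], [0.145, 0.989, -0.0], [0.0, -0.0, -1.0]]
force: [-0.3, -1.5, 0.1]
finger_gap: 0.347
grasp_force: 59.8
```

apply_moves:
  commands:
    - [[0, 0, 0, -0.7, 0], [0, 0, 0, 0, 0], [0, 0, 0, 0, 0]]

```text
time: 24.88
tool_pos: [0.5102, 0.2434, 0.049]
tcp_rot: [[-0.989, 0.145, 0.0], [0.145, 0.989, 0.0], [-0.0, 0.0, -1.0]]
force: [-2.0, -1.3, 2.1]
finger_gap: 0.345
grasp_force: 60.2
```

apply_moves:
  commands:
    - [[0.45, 0, 0, 0, 0], [0.55, 0, 0, 0, 0], [0.7, 0, 0, 0, 0], [1, 0, 0, 0, 0], [1, 0, 0, 0, 0], [1, 0, 0, 0, 0], [1, 0, 0, 0, 0], [1, 0, 0, 0, 0]]

```text
time: 25.55
tool_pos: [0.5101, 0.2433, 0.0485]
tcp_rot: [[-0.989, 0.145, 0.0], [0.145, 0.989, -0.0], [-0.0, -0.0, -1.0]]
force: [0.0, 0.1, -0.6]
finger_gap: 1.001
grasp_force: 0.0
```

apply_moves:
  commands:
    - [[1, 0, 0, 5, 0], [1, 0, 0, 15, 0], [1, 0, 0, 25, 0], [1, 0, 0, 25, 0], [1, 0, 0, 25, 0], [1, 0, 0, 20, 0], [1, 0, 0, 5, 0], [1, 0, 0, 0, 0]]

```text
time: 26.22
tool_pos: [0.511, 0.2437, 0.171]
tcp_rot: [[-0.989, 0.145, 0.004], [0.145, 0.989, 0.002], [-0.004, 0.002, -1.0]]
force: [1.2, -0.9, -0.9]
finger_gap: 0.999
grasp_force: 0.0
```

```bash
python3 - <<'E'
from cell import *
from h import *
o=observe();print(o["time"],o["tool_pos"],o["force"],o["finger_gap"])
d=pickle.load(open("v0.pkl","rb"))["scene"];S=get_image("scene")
def cen(im,x,y,w,h):
    im=im[y:y+h,x:x+w].astype(float);m=np.clip(im[...,0]-im[...,2]-60,0,None);yy,xx=np.indices(m.shape);return ((m*xx).sum()/m.sum(),(m*yy).sum()/m.sum(),m.sum())
for b in((250,242,14,12),(300,162,20,20)):print(cen(d["color"],*b),cen(S["color"],*b))
D=np.abs(d["color"].astype(int)-S["color"])[240:290,235:285].sum(2);print("rest diff",D.mean(),(D>90).sum())
E
```

```text
26.2167 [0.51097223 0.24368078 0.17098686] [ 1.1625037  -0.91587639 -0.87265183] 0.998514062371749
(np.float64(6.231555413605877), np.float64(5.996486745448738), np.float64(3131.0)) (np.float64(6.480140186915888), np.float64(5.924065420560748), np.float64(3424.0))
(np.float64(8.633093525179856), np.float64(9.483453237410071), np.float64(695.0)) (np.float64(8.424766977363515), np.float64(8.456724367509986), np.float64(751.0))
rest diff 21.1092 138
```

```bash
python3 -c "
from cell import *
print(close_job())"
```

```text
the job is handed in; nothing more can be done
None
```

The job is handed in at about 26 s of the 67 s allowed: the camera shows the cover sprung up and the tool back in its rest within about 0.3 px of where it started, wrist force readings on the case stayed near 13.5 N at most, and the verdict was not shown.

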